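# Tip a battery pack over the sill into its charging box

### The job

Put the blue battery pack on charge: first swing the lid of the charging box up and back past its balance point so that it stays open by itself. Then stand the pack upright on the bench with its foot close against the middle of the box's low front sill, its brass contacts facing the box, let go of it, tip it over the sill by pushing high on it so that it falls on its contacts into the bay (do not tilt it while it is lifted), and push it fully home against the back wall. Leave the lid open, and do not move or knock over the bottle, the loudspeaker or the contactor.

Things in the scene. Friction and masses are not known exactly. Their poses are not given: they have to be found in the camera images.
- charge_box: Grey fixed charging box, 158 mm deep (x), 98 wide (y), 80 high without lid. Origin: on the bench under the middle of its front face; x points into the bay, away from the robot, y left, z up. Front open above a low sill; bay 74 mm wide between 12 mm side walls (80 mm high, x = 0 to 158 mm); inner face of the back wall at x = 146 mm. Lid open, nothing covers the bay.
- sill (a point): Middle of the top front edge of the low sill (yellow stripe), 22 mm above the bench. Behind it the flat bed of the bay lies level with this edge. Axes as the box.
- box_lid (a joint): Hinge of the black lid, rad: 0 shut, 1.95 fully open at its stop. The lid is an 8 mm plate, 98 mm wide and 158 mm long, 0.2 kg, on a loose hinge: below about 1.57 it falls shut, beyond that it falls fully open and stays. Axis along the box's y through lid_hinge; opening lifts the front edge up and away from the robot.
- lid_hinge (a point): Middle of the lid's hinge axis: at the box's x = 158 mm, y = 0, 84 mm above the bench.
- lid_tab (a point): Centre of the round orange grip on the lid's tongue: a bar 14 mm in diameter, 20 mm long along the box's y, in the lid's plane, 186 mm from the hinge axis, 28 mm in front of the lid's front edge (tongue 18 mm wide, 8 thick). Pinched on its two ends from above (closing along the box's y) it turns between the fingers as the lid swings. Shut: 84 mm above the bench.
- battery_center (a point): Centre of the blue battery pack, black ends: solid block 52 mm (x) by 56 (y) by 150 (z), 0.35 to 0.7 kg, starting upright (centre 75 mm up). x points out of the face with two brass strips (contacts), z to the upper end. Tipped, it comes to lie with its foot end 20 to 60 mm before the sill. Home: centre 48 mm up and 71 mm behind the box's front, upper end on the back wall, foot end 4 mm proud of the sill.
- bottle: Steel drinking bottle standing on the bench, 69 mm diameter, 251 mm high; origin at the centre of its underside. To be left alone.
- speaker: Black ball loudspeaker on a foot, 105 x 103 x 102 mm; origin at the underside. To be left alone.
- contactor: Small white and black contactor standing on the bench, 78 x 45 x 78 mm; origin at the underside. To be left alone.
Mind the look-alikes: they are no part of the job. Of the things that look like the part that bears battery_center, the larger one is meant.

How it is judged (in metres and radians):
On the way, in this order (a step that is already met when the one before it is completed fails the run):
1. the lid is open past its balance point by itself, untouched by the fingers (value of joint box_lid above 1.7 rad and contact force between the fingers and box_lid below 0.1 N), for 0.2 s.
2. the pack stands upright on the bench, released, its foot within 20 mm of the sill and within 15 mm of its middle, contacts facing the box within 0.2 rad (angle between battery_center's own z axis and vertical below 0.08 rad and x of battery_center in the frame of charge_box between -0.046 and -0.02 m and y of battery_center in the frame of charge_box between -0.015 and 0.015 m and height (world z) of battery_center below 0.08 m and angle between the x axis of battery_center and the x axis of charge_box, either way round below 0.2 rad and contact force between the fingers and battery below 0.1 N), for 0.2 s.
3. the pack lies in the bay on its contacts (angle between battery_center's own x axis and vertical above 2.9 rad and angle between battery_center's own z axis and vertical between 1.4 and 1.75 rad and z of battery_center in the frame of charge_box below 0.054 m and y of battery_center in the frame of charge_box between -0.014 and 0.014 m and x of battery_center in the frame of charge_box above 0.005 m), for 0.2 s.
At the end, for the whole second after the job is handed in: The pack lies at rest in the bay on its brass contacts (within about 0.2 rad, flat on the bed), its end within 6 mm of the back wall; the lid stands open (joint above 1.7 rad) (angle between battery_center's own x axis and vertical above 2.9 rad and angle between battery_center's own z axis and vertical between 1.4 and 1.75 rad and z of battery_center in the frame of charge_box below 0.054 m and y of battery_center in the frame of charge_box between -0.014 and 0.014 m and x of battery_center in the frame of charge_box above 0.065 m and value of joint box_lid above 1.7 rad and linear speed of battery below 0.01 m/s); the robot touches nothing.
It fails at once if the pack is tilted more than 0.4 rad while its centre is lifted above 115 mm (angle between battery_center's own z axis and vertical above 0.4 rad and height (world z) of battery_center above 0.115 m).
It fails at once if the bottle, the loudspeaker or the contactor is moved more than 25 mm or tilted more than 0.3 rad (distance of any of bottle, speaker, contactor from where it was at the start of the episode above 0.025 m or angle between any of bottle, speaker, contactor's own z axis and vertical above 0.3 rad).
It also fails if it takes over 69 s, if anything falls off the work surface, if the arm or the gripper's body presses on something with over 40 N, if the wrist force passes 120 N, or if a joint passes its speed limit or range.

### The arm

A 6-joint arm with a two-finger parallel gripper is mounted at the origin on a cart in front of the work surface, level with it; the furniture and walls round the work are solid. World frame = base frame: x ahead of the robot, y to its left, z up, the work surface at z = 0. Lengths are in mm, angles in rad, forces in N, time in s.
With the tool pointing down it reaches from about 300 to 775 mm from the base axis. Payload 14.6 kg.
Tool frame: the origin (TCP) lies midway between the tips of the shut fingers; the grasp point (between the pads) lies 19 mm behind it; x points along the fingers, z is the direction in which the jaws open and shut, and the axes are right-handed (so a half turn about x gives the same grasp; the last joint's range is limited). The gripper opens to 94 mm and grips with 3 to 60 N. Pads are 16 mm wide; open, the fingers measure 119 mm over their backs; the gripper's body (75 mm by 177 mm) begins 78 mm behind the grasp point.
Start: joints at [-1.321, 0.3, 1.521, -0, 1.321, -0.067], TCP at [171.333, -522.622, 205.446] pointing down, gripper open.
Joint ranges: [-3.03, 3.03], [-0.79, 2.21], [0.23, 2.52], [-1.04, 4.18], [0, 3.07], [-2.55, 2.55]. Speed limits (rad/s): [2.22, 2.22, 2.57, 3.14, 3.14, 3.14].

### API

Orientations are given as [roll, pitch, yaw] about the fixed x, y, z axes, in that order (R = Rz(yaw) Ry(pitch) Rx(roll)).
In Python, from cell import * gives the robot as it stands.
- The arm moves only by the tool play_rows, never from a script. Its argument "motion" is one flat list of numbers, 7 for each row, row after row: the turn, a rotation vector about the tool's x, y, z in rad, then the shift along the tool's x, y, z in m, then the closure, from -1 (fully open) to 1 (shut), so that 0 is half open. In form: [rx, ry, rz, x, y, z, fingers, rx, ry, rz, x, y, z, fingers, ...]. A call has 1 to 20 rows; each row shifts and turns the pose as measured when the row begins, along the tool's axes as they then stand; what a row does not reach is not made up. A row lasts 1/10 s, in which the tool goes at most 50 mm and 8.59 degrees, less where a joint would pass 70% of its speed; a pose out of reach is approached as far as the arm can. A call with a gripper value outside its range is refused whole. The fingers move at their own pace and stop on an object; "newtons" is the grip in N (left out, the last holds). Time passes only in rows, so rows that do not move let the fingers close. It gives the time, the measured TCP pose, the force and the opening at its end, in the units of the state.
- read_state(): the state, without advancing time (a new reading comes with each control period).
- camera(name): name is "side" or "top"; returns (picture, depth): 420x560x3 uint8, blue, green, red; 420x560 float32, mm along the optical axis (not along the pixel's ray), 0 where there is no reading.
- camera_params(name): a dict with "fx", "fy", "cx", "cy" (pixels), "T" (4x4, takes a point from camera to world coordinates). Camera axes: x right, y down, z forward; pixel columns grow to the right and rows downward; lengths in mm; the calibration is good to about 2 mm. A picture is of the moment at which its call begins. camera_params takes no time and is no camera call.
- sign_off(): hands the job in, once; it reports no verdict.
Trained networks look in the newest picture that a camera, given by its name, has taken for a name from the list of things; names that differ only in an ending like _2 or _b are one class to them, and where a whole thing is asked for, a point or a joint stands for the part that bears it (a point fixed in the world has none). Each returns a list of dicts, best first, with "conf" (0 to 1); they miss things now and then, are a little off and sometimes report something else, mostly with a low value. They report only what shows in the picture. A call takes as long as a camera call. They do not tell look-alikes from the thing itself.
- masks_of(camera, name): "region" (420x560 bool, what is visible of it).
- place_of(camera, name): "at" ([x, y, z] in mm, in the coordinates of the camera as it stood for that picture, good to about 4 mm: a listed point, or the origin of a listed thing).
The state is a dict: "clock": time; "joints": joint angles; "qd": joint speeds; "effort": joint torques, N m; "eef_pos": TCP position; "eef_rot": TCP orientation; "wrist_force": force on the tool from outside, world axes, zero at the start; "moment": the same for the moment, N m; "finger_gap": finger opening in mm.
Only numpy, scipy, OpenCV 4.12 (cv2) and the standard library are available. Lean on these libraries where they do the work, as an engineer would, in place of code of your own. Each camera call takes 0.05 s, during which the arm holds its last target.

## Working session

There is one attempt and no reset: what is moved stays moved. The work goes in short steps, Python scripts to look and compute and a tool call to move; the robot and the scene stay as the last step left them, time stands still between calls to the robot, and variables do not carry over. Pictures are saved under pics/ and viewed, and the job is handed in when it is done.

Besides the shell and the picture viewer there is one more tool, called as name(argument=value, ...), one argument or row to a line, values as JSON. play_rows: Moves the arm, as the interface text tells. Its arguments: {"type":"object","properties":{"motion":{"type":"array","items":{"type":"number"}},"newtons":{"type":"number"}},"required":["motion"]}

```bash
ls; mkdir -p pics
python3 - <<'E'
from cell import *
import cv2,numpy as np
print(read_state())
for c in ("side","top"):
    p,d=camera(c); cv2.imwrite(f"pics/{c}0.png",p); P=camera_params(c); print(c,P)
    for n in ("charge_box","sill","lid_hinge","lid_tab","battery_center","bottle","speaker","contactor"):
        for r in place_of(c,n)[:4]:
            w=P["T"]@np.r_[r["at"],1]; print(c,n,round(r["conf"],2),w[:3].round(0))
E
```

```text
pics
{'clock': 0.0, 'joints': array([-1.32063255e+00,  3.00438315e-01,  1.52157748e+00,  4.61144080e-06,
        1.32067059e+00, -6.65616840e-02]), 'qd': array([-1.55965199e-03,  7.00267641e-04,  5.20976636e-04,  1.07557898e-03,
        5.34470350e-05, -8.11238091e-05]), 'effort': array([-4.21902223e-03, -5.31807446e+01, -3.52741277e+01,  7.06428546e-02,
        2.44482147e-02, -1.15730440e-04]), 'eef_pos': array([ 171.25670397, -522.39141673,  204.90582738]), 'eef_rot': array([3.07094709, 1.56970259, 1.81687508]), 'wrist_force': array([-0.12252869,  0.12396802, -0.18241005]), 'moment': array([-0.01985165, -0.00485188,  0.01309611]), 'finger_gap': 93.83934286204632}
side {'fx': 495.42585227387656, 'fy': 495.42585227387656, 'cx': 278.4586817916353, 'cy': 214.78620206144555, 'T': array([[-8.79553748e-01, -3.04422233e-01,  3.65666936e-01,
         1.33931252e+02],
       [-4.75784390e-01,  5.56597661e-01, -6.81049380e-01,
         7.36880717e+02],
       [ 3.79721221e-03, -7.72998155e-01, -6.34396905e-01,
         8.01625619e+02],
       [ 0.00000000e+00,  0.00000000e+00,  0.00000000e+0
[... 582 characters left out ...]
74882902728956, 'T': array([[ 2.60427260e-03, -9.96002384e-01,  8.92886867e-02,
         4.14049187e+02],
       [-9.99868668e-01, -1.16528638e-03,  1.61644506e-02,
        -3.93510691e+01],
       [-1.59957845e-02, -8.93190569e-02, -9.95874611e-01,
         1.24521799e+03],
       [ 0.00000000e+00,  0.00000000e+00,  0.00000000e+00,
         1.00000000e+00]])}
top charge_box 0.77 [470. -78.   3.]
top sill 0.57 [475. -77.  22.]
top lid_hinge 0.66 [628. -45.  82.]
top lid_tab 0.68 [454. -80.  85.]
top battery_center 0.78 [ 523. -204.   60.]
top battery_center 0.56 [ 402. -310.   79.]
top speaker 0.94 [417. 276.   4.]
top contactor 0.64 [ 574. -328.    1.]
top contactor 0.26 [ 402. -309.   77.]
```

View pics/side0.png

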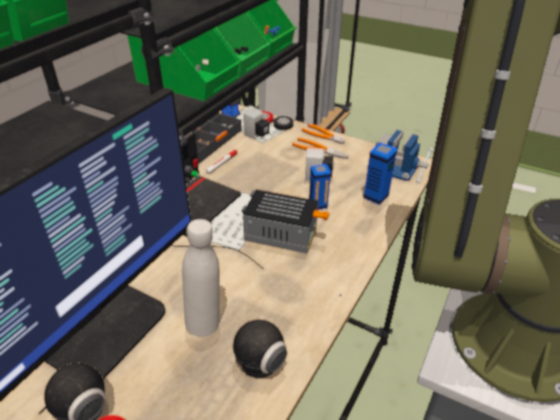

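View pics/top0.png

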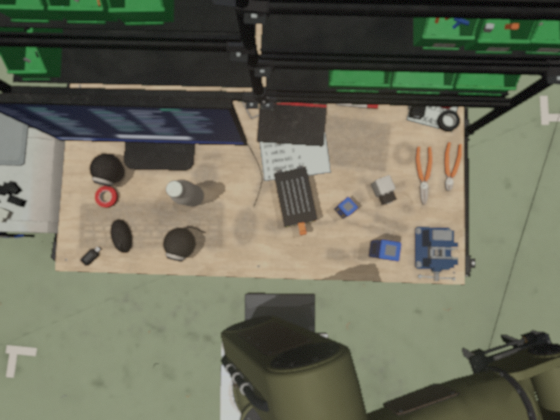

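Candidates for the pack: a larger blue block at side (380,172) / top (386,250), world ≈(403,-311), and a smaller one at side (320,187) / top (347,207), world ≈(522,-206). By the description it's the larger one. I'll check it in a close crop and measure it.

```bash
cat > h.py <<'E'
from cell import *
import cv2,numpy as np
def cloud(c,mm=False):
    p,d=camera(c);P=camera_params(c)
    v,u=np.mgrid[:420,:560]
    X=np.stack([(u-P["cx"])*d/P["fx"],(v-P["cy"])*d/P["fy"],d,np.ones_like(d)],-1)@P["T"].T
    X=X[...,:3]; X[d<=0]=np.nan
    return p,X
E
python3 - <<'E'
from h import *
out=[]
for c,(u,v) in (("side",(360,180)),("top",(370,235))):
    p,X=cloud(c); cv2.imwrite(f"pics/{c}_crop.png",cv2.resize(p[v-70:v+70,u-70:u+70],None,fx=4,fy=4,interpolation=cv2.INTER_CUBIC))
    for n in ("battery_center","box_lid","charge_box"):
        for r in masks_of(c,n)[:3]:
            m=r["region"]; Q=X[m]; Q=Q[~np.isnan(Q[:,0])]
            vv,uu=np.nonzero(m)
            print(c,n,round(r["conf"],2),m.sum(),"px",uu.mean().round(),vv.mean().round(),"zmax",np.percentile(Q[:,2],[2,50,97]).round())
            zt=np.percentile(Q[:,2],95); T=Q[abs(Q[:,2]-zt)<8]
            T=T[:,:2].astype(np.float32)
            print("   top rect",cv2.minAreaRect(T), T.mean(0).round(), len(T))
E
```

```text
side battery_center 0.91 788 px 320.0 184.0 zmax [ 10.  82. 118.]
   top rect ((522.6618041992188, -203.8747100830078), (42.74797058105469, 43.558074951171875), 43.44215774536133) [ 522. -201.] 199
side battery_center 0.76 1416 px 379.0 172.0 zmax [ 12.  96. 152.]
   top rect ((400.91448974609375, -309.6490478515625), (57.014244079589844, 51.09049606323242), 78.3248062133789) [ 401. -306.] 287
side box_lid 0.97 1983 px 283.0 208.0 zmax [84. 89. 92.]
   top rect ((539.0074462890625, -62.121551513671875), (192.83932495117188, 100.79027557373047), 11.205759048461914) [549. -56.] 1933
side charge_box 0.57 3959 px 281.0 220.0 zmax [ 5. 85. 92.]
   top rect ((541.6713256835938, -61.58784484863281), (197.5567169189453, 102.04197692871094), 11.895855903625488) [550. -56.] 2006
top battery_center 0.87 619 px 386.0 250.0 zmax [  0. 149. 154.]
   top rect ((399.98211669921875, -313.3108215332031), (57.085506439208984, 51.75771713256836), 81.93489837646484) [ 400. -313.] 395
top battery_center 0.74 313 px 346.0 207.0 zmax [  1. 115. 120.]
   top rect ((520.5934448242188, -207.69577026367188), (43.134666442871094, 40.55705642700195), 44.482994079589844) [ 520. -207.] 221
top box_lid 0.69 1948 px 296.0 197.0 zmax [83. 89. 93.]
   top rect ((536.4029541015625, -65.23614501953125), (192.35736083984375, 97.88967895507812), 11.66801643371582) [549. -63.] 1847
top charge_box 0.7 1941 px 296.0 197.0 zmax [83. 89. 93.]
   top rect ((539.0964965820312, -64.69210815429688), (196.6857452392578, 96.38811492919922), 12.192977905273438) [549. -62.] 1832
top charge_box 0.35 1953 px 296.0 197.0 zmax [83. 89. 93.]
   top rect ((536.2725830078125, -65.2630615234375), (192.09112548828125, 97.88967895507812), 11.668017387390137) [548. -63.] 1847
```

View pics/side_crop.png

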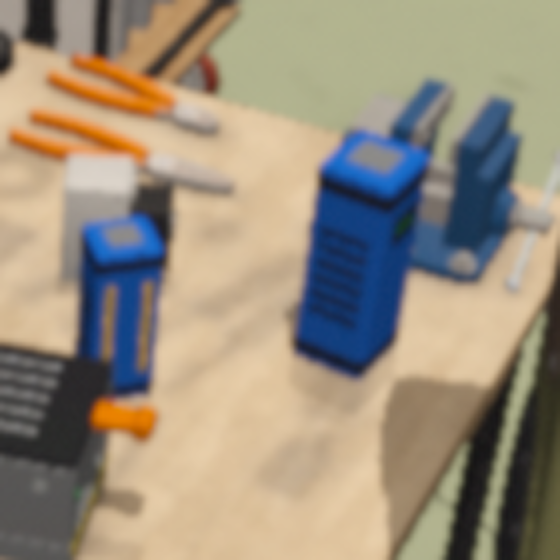

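View pics/top_crop.png

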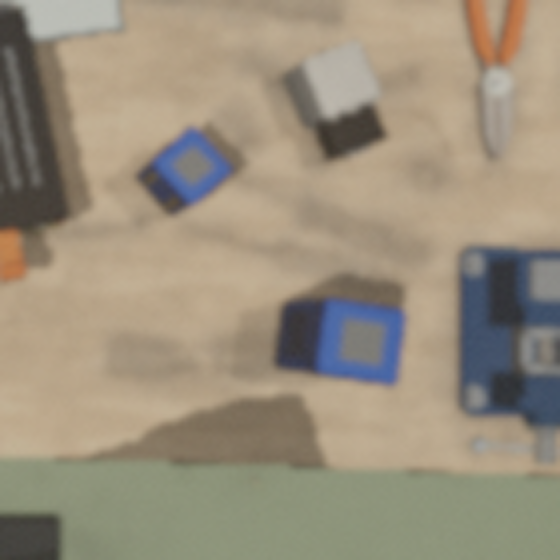

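The crop shows the larger pack with a vented face toward +y and a face with a green mark toward -x. No brass shows on either. With the 52 mm side along about world x, that puts the contacts on +x, already roughly facing the box. Next I'll refine the box pose and check for overhead obstacles.

Run:
```python
from h import *
from scipy.spatial.transform import Rotation as R
for c in ("side","top"):
    p,X=cloud(c)
    m=masks_of(c,"box_lid")[0]["region"]; Q=X[m];Q=Q[~np.isnan(Q[:,0])]
    T=Q[(Q[:,2]>82)&(Q[:,2]<98)]
    for a0 in (0.2,):
        best=None
        for a in np.arange(0.1,0.3,0.005):
            r=np.array([[np.cos(a),np.sin(a)],[-np.sin(a),np.cos(a)]])@T[:,:2].T
            # lid body only: exclude tongue
            y=r[1]; w=np.percentile(y,99)-np.percentile(y,1)
            if best is None or w<best[0]: best=(w,a,r)
        w,a,r=best
        yl,yh=np.percentile(r[1],[1,99]); 
        edge=abs(r[1]-(yl+yh)/2)>18
        xl,xh=np.percentile(r[0][edge],[1,99])
        ca,sa=np.cos(a),np.sin(a); y=(yl+yh)/2
        print(c,"yaw",a,"w",w,"len",xh-xl,"front",(ca*xl-sa*y,sa*xl+ca*y),"hinge",(ca*xh-sa*y,sa*xh+ca*y))
    for r in masks_of(c,"lid_tab")[:1]: print(r["region"].sum())
    # orange
    hsv=cv2.cvtColor(p,cv2.COLOR_BGR2HSV); o=(hsv[...,0]<18)&(hsv[...,1]>200)&(hsv[...,2]>150)&(abs(X[...,0]-450)<40)&(abs(X[...,1]+80)<40)&(X[...,2]>60)
    print("orange",o.sum(),np.nanmean(X[o],0).round(1), np.nanpercentile(X[o],[5,95],axis=0).round(0))
    # overhead
    for x0 in range(560,900,40):
        k=(X[...,0]>x0)&(X[...,0]<x0+40)&(abs(X[...,1]+50)<130)
        print(c,x0,k.sum(),np.nanpercentile(X[k][:,2],[2,50,98]).round() if k.sum() else "")
s=read_state(); print(R.from_euler("xyz",s["eef_rot"]).as_matrix().round(3))
```

```text
side yaw 0.2100000000000001 w 96.63621318170348 len 153.52240434916092 front (np.float64(479.82496275639073), np.float64(-74.2360791910491)) hinge (np.float64(629.9746203126512), np.float64(-42.23281415629059))
2074
orange 82 [463.1 -75.3  88.9] [[448. -84.  85.]
 [479. -68.  92.]]
side 560 1366 [-1. 49. 92.]
side 600 1045 [-1. 40. 92.]
side 640 602 [-1.  2. 82.]
side 680 719 [-1.  2.  6.]
side 720 798 [-0. 12. 16.]
side 760 4780 [ 10. 440. 535.]
side 800 1523 [  5. 272. 529.]
side 840 2077 [ 11. 272. 530.]
side 880 707 [260. 329. 529.]
top yaw 0.18000000000000008 w 93.8088580054315 len 150.9437238213215 front (np.float64(478.87628682644356), np.float64(-75.78376359443126)) hinge (np.float64(627.3813174740029), np.float64(-48.76037310739464))
1933
orange 0 [nan nan nan] [nan nan nan]
top 560 1125 [-4.  4. 92.]
top 600 1013 [-4.  3. 92.]
top 640 947 [-4.  1.  7.]
top 680 1188 [ -4.   1. 357.]
top 720 1256 [ -3.  11. 687.]
top 760 8067 [  4. 459. 660.]
top 800 4517 [  0. 263. 528.]
top 840 2463 [  7. 457. 528.]
top 880 15 [ -6.   1. 457.]
[[ 0.     0.95   0.312]
 [-0.     0.312 -0.95 ]
 [-1.    -0.     0.   ]]<stdin>:23: RuntimeWarning: Mean of empty slice
  return np.nanmean(a, axis, out=out, keepdims=keepdims)
```

play_rows(
  motion=[0.117,0,0,0,0,0,-1,0,0,0,0,0.03,-0.0314,-0.7,0,0,0,0,0.03,-0.0314,-0.5,0,0,0,0,0.03,-0.0314,-0.3,0,0,0,0,0.03,-0.0314,-0.2,0,0,0,0,0.03,-0.0314,-0.2,0,0,0,0,0.03,-0.0314,-0.2,0,0,0,0,0.03,-0.0314,-0.2,0,0,0,0,0.03,-0.0314,-0.2,0,0,0,0,0.03,-0.0314,-0.2,0,0,0,0,0,0,-0.2],
  newtons=15,
)

```text
clock: 2.7
eef_pos: [387.7, -180.7, 205.6]
eef_rot: [0.967, 1.568, -0.412]
wrist_force: [-0.1, -0.5, 0.8]
finger_gap: 56.2
```

```bash
cat >> h.py <<'E'
from scipy.spatial.transform import Rotation as R
F=np.array([478,-76.,0]); YAW=0.2
BX=np.array([np.cos(YAW),np.sin(YAW),0]); BY=np.array([-np.sin(YAW),np.cos(YAW),0])
def rot(): return R.from_euler("xyz",read_state()["eef_rot"]).as_matrix()
def need(w,yaw=YAW):
    s=read_state(); M=rot(); e=np.array(w)-s["eef_pos"]
    D=np.array([[0,np.cos(yaw),np.sin(yaw)],[0,np.sin(yaw),-np.cos(yaw)],[-1,0,0.]])
    print("t",s["clock"],"pos",s["eef_pos"].round(1),"tool shift mm",(M.T@e).round(1),"turn",R.from_matrix(M.T@D).as_rotvec().round(3),"gap",round(s["finger_gap"],1),"F",s["wrist_force"].round(1))
def box(x,y,z): return F+BX*x+BY*y+[0,0,z]
E
python3 - <<'E'
from h import *
need(box(-28,0,160)); need(box(-28,0,65))
E
```

```text
t 2.7 pos [ 387.7 -180.7  205.6] tool shift mm [ 45.6  80.5 -85.5] turn [-0.009  0.002 -0.002] gap 56.2 F [-0.1 -0.5  0.8]
t 2.7 pos [ 387.7 -180.7  205.6] tool shift mm [140.6  80.3 -85.6] turn [-0.009  0.002 -0.002] gap 56.2 F [-0.1 -0.5  0.8]
```

play_rows(
  motion=[-0.009,0,0,0.015,0.027,-0.0285,-0.2,0,0,0,0.015,0.027,-0.0285,-0.2,0,0,0,0.015,0.027,-0.0285,-0.2,0,0,0,0,0,0,-0.2,0,0,0,0,0,0,-0.2],
)

```text
clock: 3.2
eef_pos: [452.6, -79.2, 159.9]
eef_rot: [0.76, 1.565, -0.61]
wrist_force: [0.6, -0.1, 0.3]
finger_gap: 56.7
```

Run:
```python
from h import *
need(box(-28,0,68))
for c in ("side","top"):
    p,X=cloud(c); cv2.imwrite(f"pics/{c}1.png",p)
    u,v=(320,200) if c=="side" else (300,225)
    cv2.imwrite(f"pics/{c}1c.png",cv2.resize(p[v-60:v+60,u-60:u+60],None,fx=4,fy=4,interpolation=cv2.INTER_CUBIC))
    k=(X[...,2]>120)&(X[...,0]>560)&(X[...,1]>-200)&(X[...,1]<90)
    Q=X[k]
    for z in range(120,700,60):
        q=Q[(Q[:,2]>z)&(Q[:,2]<z+60)]
        if len(q): print(c,z,len(q),"x",q[:,0].min().round(),"y",np.percentile(q[:,1],[1,99]).round(), "y at small x", q[q[:,0]<q[:,0].min()+30][:,1].mean().round())
```

```text
t 3.2 pos [452.6 -79.2 159.9] tool shift mm [91.9 -2.9  1.6] turn [ 0.001  0.004 -0.004] gap 56.7 F [ 0.6 -0.1  0.3]
side 120 178 x 704.0 y [-168.   90.] y at small x 86.0
side 180 200 x 704.0 y [-196.   89.] y at small x 86.0
side 240 6069 x 704.0 y [-194.   88.] y at small x 86.0
side 300 1583 x 704.0 y [-184.   88.] y at small x 86.0
side 360 632 x 705.0 y [-146.   89.] y at small x 86.0
side 420 3252 x 758.0 y [-198.   47.] y at small x -59.0
side 480 1137 x 759.0 y [26. 89.] y at small x 57.0
side 540 42 x 786.0 y [54. 89.] y at small x 73.0
top 120 38 x 702.0 y [78. 90.] y at small x 82.0
top 180 172 x 703.0 y [-194.   89.] y at small x 82.0
top 240 3582 x 703.0 y [-197.   88.] y at small x 82.0
top 300 293 x 702.0 y [-197.   89.] y at small x 82.0
top 360 186 x 703.0 y [20. 90.] y at small x 83.0
top 420 6064 x 757.0 y [-198.   32.] y at small x -75.0
top 480 1225 x 758.0 y [19. 89.] y at small x 52.0
top 540 316 x 775.0 y [19. 87.] y at small x 37.0
top 600 2575 x 758.0 y [-197.   40.] y at small x -72.0
top 660 219 x 758.0 y [-197.   68.] y at small x -10.0
```

View pics/side1c.png

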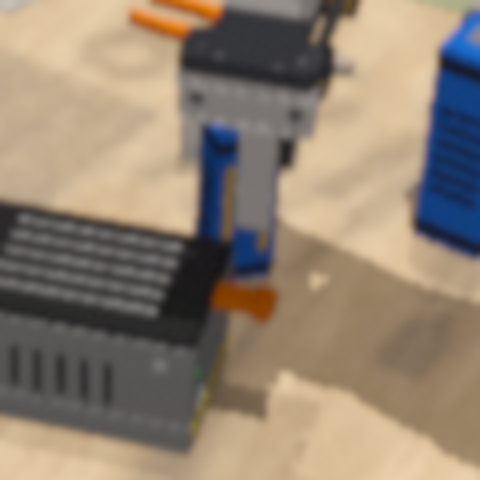

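The fingers sit above the orange grip (crop ≈(245,300)), and the shelf front starts at x≈758, so there is room. I'll descend and pinch.

play_rows(
  motion=[0,0,0,0.03,-0.001,0.0005,-0.2,0,0,0,0.03,-0.001,0.0005,-0.2,0,0,0,0.025,-0.001,0.0005,-0.2,0,0,0,0.005,0,0,-0.2,0,0,0,0,0,0,0.2,0,0,0,0,0,0,0.6,0,0,0,0,0,0,1,0,0,0,0,0,0,1,0,0,0,0,0,0,1],
  newtons=15,
)

```text
clock: 4.2
eef_pos: [450.2, -84.3, 74.2]
eef_rot: [1.689, 1.558, 0.307]
wrist_force: [-0.3, 30.5, -1.3]
finger_gap: 24.4
```

Run:
```python
from h import *
need(box(-28,0,68))
for c,(u,v) in (("side",(320,205)),("top",(300,225))):
    p,X=cloud(c); 
    cv2.imwrite(f"pics/{c}2c.png",cv2.resize(p[v-50:v+50,u-50:u+50],None,fx=5,fy=5,interpolation=cv2.INTER_CUBIC))
```

```text
t 4.2 pos [450.2 -84.3  74.2] tool shift mm [ 6.2  0.8 -2.6] turn [-0.011 -0.001 -0.013] gap 24.4 F [-0.3 30.5 -1.3]
```

View pics/side2c.png

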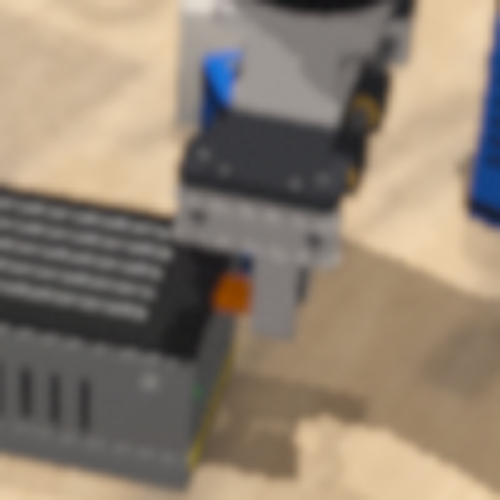

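play_rows(
  motion=[0,0,0,0.003,0.002,-0.004,1,0,0,0,0.002,0.001,-0.002,1,0,0,0,0,0,0,1],
  newtons=15,
)

```text
clock: 4.6
eef_pos: [452.5, -81.3, 73.1]
eef_rot: [1.0, 1.556, -0.378]
wrist_force: [-3.0, 6.3, -1.3]
finger_gap: 19.8
```

Run:
```python
from h import *
need(box(-28,0,65))
```

```text
t 4.6 pos [452.5 -81.3  73.1] tool shift mm [ 8.  -2.  -0.2] turn [-0.008  0.008 -0.013] gap 19.8 F [-3.   6.3 -1.3]
```

play_rows(
  motion=[0,0,0,0,0,0,0.3,0,0,0,0.006,-0.001,0,0.3,0,0,0,0.005,-0.001,0,0.3,0,0,0,0.002,0,0,1,0,0,0,0,0,0,1,0,0,0,0,0,0,1,0,0,0,0,0,0,1],
  newtons=15,
)

```text
clock: 5.3
eef_pos: [451.6, -81.5, 60.8]
eef_rot: [1.068, 1.553, -0.31]
wrist_force: [-1.2, -0.0, -0.2]
finger_gap: 19.8
```

Run:
```python
from h import *
need(box(-28,0,65))
s=read_state()["eef_pos"]
# arc plan relative to start: tab at grasp; steps in box x,z
for n in (16,):
  th=np.linspace(0,1.68,n+1)
  x=-186*np.cos(th);z=186*np.sin(th)
  print(np.c_[-np.diff(z),np.diff(x)].round(1).tolist())
```

```text
t 5.3 pos [451.6 -81.5  60.8] tool shift mm [-4.2 -1.  -0.1] turn [-0.007  0.009 -0.016] gap 19.8 F [-1.2 -0.  -0.2]
[[-19.5, 1.0], [-19.3, 3.1], [-18.9, 5.1], [-18.2, 7.0], [-17.4, 8.9], [-16.4, 10.7], [-15.1, 12.3], [-13.8, 13.8], [-12.2, 15.2], [-10.6, 16.4], [-8.8, 17.4], [-6.9, 18.2], [-5.0, 18.9], [-3.0, 19.3], [-0.9, 19.5], [1.1, 19.5]]
```

play_rows(
  motion=[0,0.005,-0.01,-0.0195,0.001,0,1,0,0,0,-0.0193,0.003,0,1,0,0,0,-0.019,0.005,0,1,0,0,0,-0.018,0.007,0,1,0,0,0,-0.0174,0.009,0,1,0,0,0,-0.0164,0.0107,0,1,0,0,0,-0.015,0.0123,0,1,0,0,0,0,0,0,1],
  newtons=20,
)

```text
clock: 6.1
eef_pos: [499.9, -71.3, 189.8]
eef_rot: [1.087, 1.563, -0.291]
wrist_force: [-1.5, -0.3, 1.5]
finger_gap: 20.1
```

Run:
```python
from h import *
need(box(-28,0,65))
s=read_state()["eef_pos"]-F; x=s@BX; z=s[2]+22.; print(x,s@BY,z, "theta",np.arctan2(z-84,158-x),"r",np.hypot(z-84,158-x))
p,X=cloud("side");cv2.imwrite("pics/side3.png",p)
```

```text
t 6.1 pos [499.9 -71.3 189.8] tool shift mm [124.5 -51.3   0.2] turn [-0.007  0.004 -0.007] gap 20.1 F [-1.5 -0.3  1.5]
22.405061570365433 0.3021414763735572 211.82029179958994 theta 0.7558919338438379 r 186.34380677518828
```

View pics/side3.png

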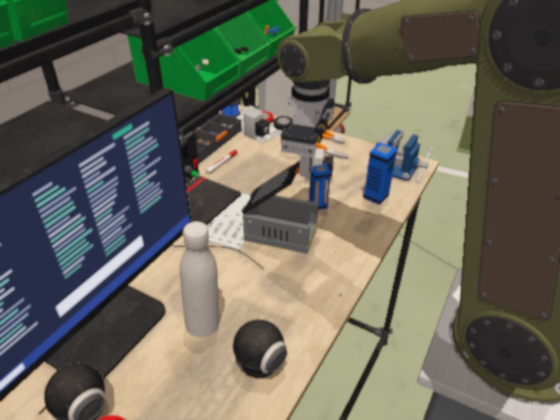

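The lid is lifted to about 0.76 rad at (275,185), and the grip radius of 186 mm matches the model. I'll continue along the arc.

play_rows(
  motion=[0,0,0,-0.0135,0.0141,0,1,0,0,0,-0.0119,0.0155,0,1,0,0,0,-0.0102,0.0166,0,1,0,0,0,-0.0085,0.0177,0,1,0,0,0,-0.0065,0.0184,0,1,0,0,0,-0.0046,0.019,0,1,0,0,0,-0.0026,0.0194,0,1,0,0,0,-0.0006,0.0195,0,1,0,0,0,0.001,0.012,0,1,0,0,0,0,0,0,1],
  newtons=20,
)

```text
clock: 7.15
eef_pos: [649.1, -40.1, 246.2]
eef_rot: [-1.815, 1.569, 3.091]
wrist_force: [-0.7, 0.5, 4.2]
finger_gap: 19.8
```

Run:
```python
from h import *
need(box(-28,0,65))
s=read_state()["eef_pos"]-F; x=s@BX; z=s[2]+22.; print(x,s@BY,z, "theta",np.arctan2(z-84,158-x),"r",np.hypot(z-84,158-x))
p,X=cloud("side");cv2.imwrite("pics/side4.png",p)
```

```text
t 7.15 pos [649.1 -40.1 246.2] tool shift mm [ 181.6 -202.4    2.6] turn [-0.006 -0.001  0.002] gap 19.8 F [-0.7  0.5  4.2]
174.79586618185914 1.1899311390946137 268.2297824767319 theta 1.661713023805252 r 184.9938211730945
```

View pics/side4.png

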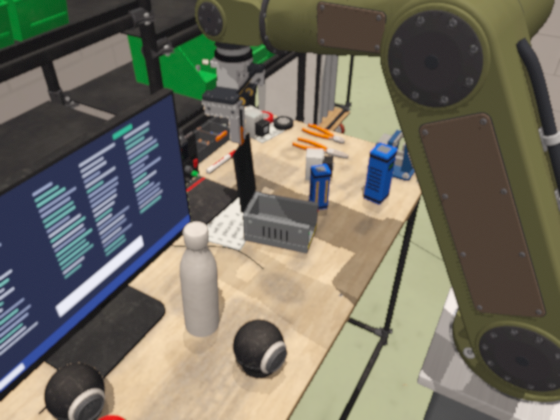

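The lid stands slightly past vertical at (245,175). I'll go a little further and release.

play_rows(
  motion=[0,0,0,0.001,0.009,0,1,0,0,0,0,0,0,0.6,0,0,0,0,0,0,0.1,0,0,0,0,0,0,-0.2,0,0,0,0,0,0,-0.2,0,0,0,-0.02,0,0,-0.2,0,0,0,-0.03,-0.01,0,-0.2,0,0,0,-0.03,-0.03,0,-0.2],
)

```text
clock: 8.0
eef_pos: [617.3, -46.7, 319.5]
eef_rot: [-1.832, 1.556, 3.073]
wrist_force: [-0.1, -0.4, -0.0]
finger_gap: 56.3
```

Run:
```python
from h import *
need(box(-28,0,65))
p,X=cloud("side");cv2.imwrite("pics/side5.png",p)
for c in ("side","top"):
    camera(c)if c=="top" else 0
    P=camera_params(c)
    for n in ("lid_tab","sill","lid_hinge"):
        for r in place_of(c,n)[:2]: print(c,n,r["conf"],(P["T"]@np.r_[r["at"],1])[:3].round())
```

```text
t 8.0 pos [617.3 -46.7 319.5] tool shift mm [ 256.9 -166.7    3.2] turn [-0.007 -0.004  0.014] gap 56.3 F [-0.1 -0.4 -0. ]
side lid_tab 0.91 [698. -33. 256.]
side sill 0.56 [481. -77.  20.]
side lid_hinge 0.26 [566. 250.  -0.]
top lid_tab 0.53 [562. 256.  -3.]
top lid_hinge 0.45 [633. -43.  82.]
```

View pics/side5.png

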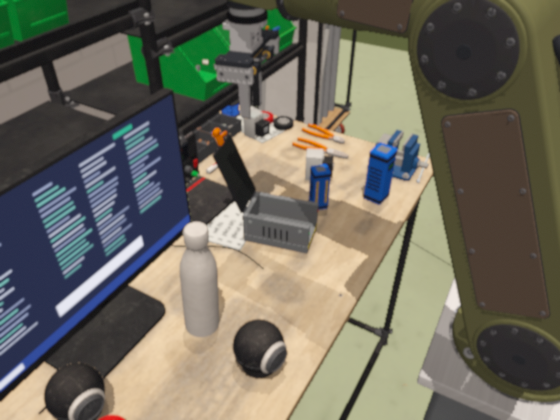

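The lid is at its stop, with its tab at (222,135) in the image and at world z≈256 (θ≈1.93). Next is the pack: refine its pose and plan the approach.

```bash
cat >> h.py <<'E'
def rows(w,n,yaw,m=None):
    """n equal rows to world w, turn spread over m rows"""
    s=read_state(); M=rot(); e=(np.array(w)-s["eef_pos"])/n
    D=np.array([[0,np.cos(yaw),np.sin(yaw)],[0,np.sin(yaw),-np.cos(yaw)],[-1,0,0.]])
    rv=R.from_matrix(M.T@D).as_rotvec(); m=m or n
    for i in range(n):
        t=rv/m if i<m else rv*0
        print(t.round(3).tolist(),(M.T@e/1000).round(4).tolist())
        M=M@R.from_rotvec(t).as_matrix()
E
python3 - <<'E'
from h import *
for c in ("side","top"):
    p,X=cloud(c)
    for r in masks_of(c,"battery_center")[:3]:
        m=r["region"]; Q=X[m]; Q=Q[~np.isnan(Q[:,0])]
        if np.nanmedian(Q[:,1])>-260: continue
        T=Q[abs(Q[:,2]-150)<9][:,:2].astype(np.float32)
        print(c,cv2.minAreaRect(T))
        if c=="side":
            W=Q[(Q[:,2]>20)&(Q[:,2]<135)]
            # vent face normals: fit two vertical planes by x split
            h,ex,ey=np.histogram2d(W[:,0],W[:,1],bins=[np.arange(360,440,5),np.arange(-350,-270,5)])
            f=W[W[:,1]>-295]
            for k in range(3):
                a=np.polyfit(f[:,0],f[:,1],1); res=abs(np.polyval(a,f[:,0])-f[:,1]); f=f[res<3]
            print("front face slope rad",np.arctan(a[0]),len(f),"y at x=401",np.polyval(a,401))
rows([401,-311,260],8,-0.16,4)
E
```

```text
side ((402.85211181640625, -309.80810546875), (56.07402420043945, 52.64041519165039), 80.90859985351562)
front face slope rad -0.11182663244031087 575 y at x=401 -284.8482110403672
top ((400.0916748046875, -313.516845703125), (55.84406280517578, 52.11698913574219), 81.59874725341797)
[0.088, -0.0, 0.003] [0.0078, -0.0328, 0.0273]
[0.088, -0.0, 0.003] [0.0077, -0.0303, 0.03]
[0.088, -0.0, 0.003] [0.0076, -0.0275, 0.0326]
[0.088, -0.0, 0.003] [0.0075, -0.0246, 0.0349]
[0.0, -0.0, 0.0] [0.0074, -0.0214, 0.0369]
[0.0, -0.0, 0.0] [0.0074, -0.0214, 0.0369]
[0.0, -0.0, 0.0] [0.0074, -0.0214, 0.0369]
[0.0, -0.0, 0.0] [0.0074, -0.0214, 0.0369]
```

play_rows(
  motion=[0.085,0,0.003,0.0078,-0.0328,0.0273,-1,0.085,0,0.003,0.0077,-0.0303,0.03,-1,0.085,0,0.003,0.0076,-0.0275,0.0326,-1,0.085,0,0.003,0.0075,-0.0246,0.0349,-1,0,0,0,0.0074,-0.0214,0.0369,-1,0,0,0,0.0074,-0.0214,0.0369,-1,0,0,0,0.0074,-0.0214,0.0369,-1,0,0,0,0.0074,-0.0214,0.0369,-1,0,0,0,0,0,0,-1],
)

```text
clock: 9.5
eef_pos: [393.7, -319.1, 255.0]
eef_rot: [-2.007, 1.567, 2.547]
wrist_force: [-0.7, 1.0, -0.0]
finger_gap: 94.1
```

Run:
```python
from h import *
need([401,-311,100],-0.145)
p,X=cloud("side");cv2.imwrite("pics/side6.png",p)
```

```text
t 9.5 pos [ 393.7 -319.1  255. ] tool shift mm [155.    6.4  -8.9] turn [-0.013 -0.001  0.003] gap 94.1 F [-0.7  1.  -0. ]
```

View pics/side6.png

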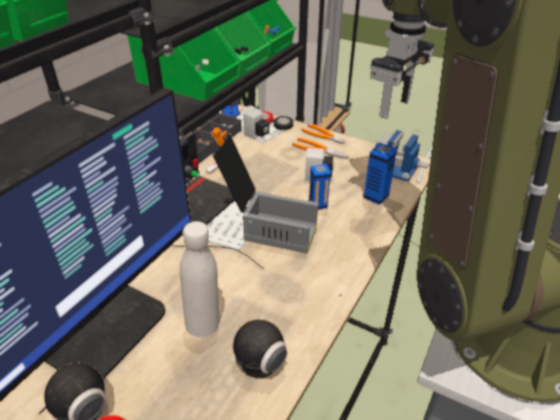

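The open gripper is above the pack at (380,170). Descend to grasp height.

play_rows(
  motion=[-0.013,0,0.003,0.02,0.004,-0.005,-1,0,0,0,0.03,0.0024,-0.004,-1,0,0,0,0.03,0,0,-1,0,0,0,0.03,0,0,-1,0,0,0,0.03,0,0,-1,0,0,0,0.015,0,0,-1,0,0,0,0,0,0,-1],
)

```text
clock: 10.25
eef_pos: [409.6, -304.8, 97.3]
eef_rot: [1.55, 1.565, -0.159]
wrist_force: [0.2, -0.9, 0.6]
finger_gap: 94.0
```

Run:
```python
from h import *
need([401,-311,100],-0.145)
p,X=cloud("side")
u,v=385,160
cv2.imwrite("pics/side7.png",cv2.resize(p[v-70:v+70,u-70:u+70],None,fx=4,fy=4,interpolation=cv2.INTER_CUBIC))
```

```text
t 10.25 pos [ 409.6 -304.8   97.3] tool shift mm [-2.8 -7.6  7.3] turn [ 0.008  0.    -0.006] gap 94.0 F [ 0.2 -0.9  0.6]
```

View pics/side7.png

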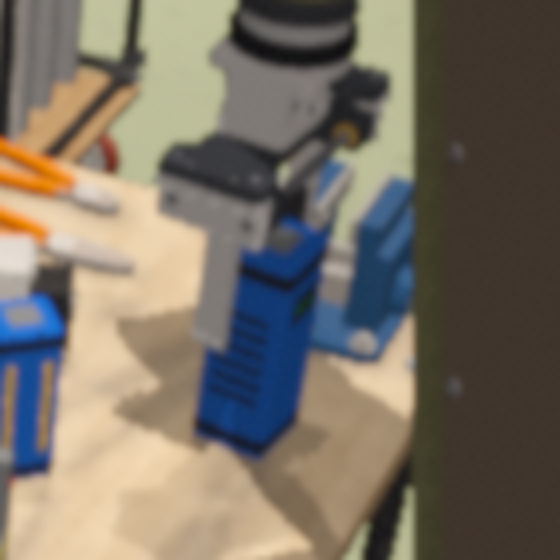

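The finger straddles the vented face but about 8 mm off centre. I'll correct that and close.

play_rows(
  motion=[0.008,0,-0.006,0,-0.007,0.006,-1,0,0,0,0,0,0,-1,0,0,0,0,0,0,-0.4,0,0,0,0,0,0,0,0,0,0,0,0,0,0.3,0,0,0,0,0,0,0.5,0,0,0,0,0,0,0.5,0,0,0,0,0,0,0.5],
  newtons=25,
)

```text
clock: 11.1
eef_pos: [403.7, -311.3, 102.9]
eef_rot: [0.933, 1.563, -0.783]
wrist_force: [0.7, -0.2, -0.6]
finger_gap: 56.1
```

Run:
```python
from h import *
need([401,-311,100],-0.145)
```

```text
t 11.1 pos [ 403.7 -311.3  102.9] tool shift mm [ 2.9 -2.8  0. ] turn [-0.     0.005 -0.007] gap 56.1 F [ 0.7 -0.2 -0.6]
```

play_rows(
  motion=[0,0.002,-0.004,0,0,0,0.5,0,0,0,-0.01,0,0,0.5,0,0,0,-0.012,0,0,0.5,0,0,0,0,0,0,0.5],
  newtons=45,
)

```text
clock: 11.5
eef_pos: [403.2, -310.7, 125.6]
eef_rot: [-0.213, 1.57, -1.93]
wrist_force: [-0.4, 0.4, -5.7]
finger_gap: 56.0
```

Run:
```python
from h import *
need(box(-31,0,125))
p,X=cloud("side")
u,v=385,160
cv2.imwrite("pics/side8.png",cv2.resize(p[v-70:v+70,u-70:u+70],None,fx=4,fy=4,interpolation=cv2.INTER_CUBIC))
rows(box(-31,0,125),9,0.2,5)
```

```text
t 11.5 pos [ 403.2 -310.7  125.6] tool shift mm [   0.4   10.9 -232.5] turn [-0.345  0.001  0.   ] gap 56.0 F [-0.4  0.4 -5.7]
[-0.069, 0.0, 0.0] [-0.0, 0.0012, -0.0258]
[-0.069, 0.0, 0.0] [-0.0, 0.003, -0.0257]
[-0.069, 0.0, 0.0] [-0.0, 0.0048, -0.0254]
[-0.069, 0.0, 0.0] [-0.0, 0.0065, -0.025]
[-0.069, 0.0, 0.0] [-0.0, 0.0082, -0.0245]
[-0.0, 0.0, 0.0] [-0.0, 0.0099, -0.0239]
[-0.0, 0.0, 0.0] [-0.0, 0.0099, -0.0239]
[-0.0, 0.0, 0.0] [-0.0, 0.0099, -0.0239]
[-0.0, 0.0, 0.0] [-0.0, 0.0099, -0.0239]
```

View pics/side8.png

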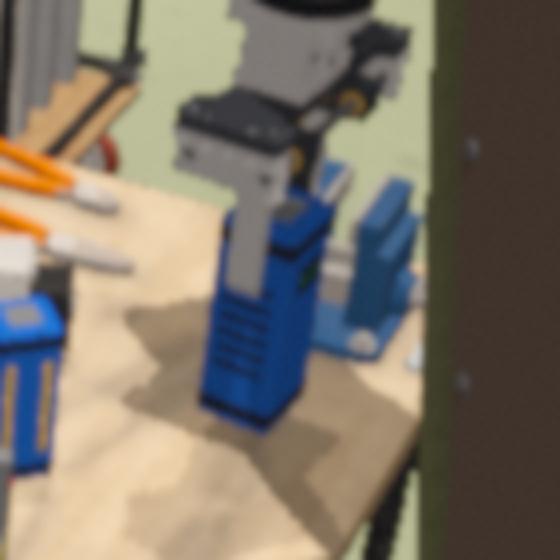

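The pack is lifted level (about 5.5 N), at crop (265,310). I'll carry it to a stand-off position in front of the sill.

play_rows(
  motion=[-0.069,0,0,0,0.001,-0.0258,0.5,-0.069,0,0,0,0.002,-0.0257,0.5,-0.069,0,0,0,0.003,-0.0254,0.5,-0.069,0,0,0,0.004,-0.025,0.5,-0.069,0,0,0,0.005,-0.0245,0.5,0,0,0,0,0.006,-0.0239,0.5,0,0,0,0,0.006,-0.0239,0.5,0,0,0,0,0.006,-0.02,0.5,0,0,0,0,0.006,-0.014,0.5,0,0,0,0,0,0,0.5,0,0,0,0,0,0,0.5],
  newtons=45,
)

```text
clock: 12.65
eef_pos: [422.9, -90.2, 122.8]
eef_rot: [-2.151, 1.566, 2.775]
wrist_force: [-1.0, 1.1, -5.1]
finger_gap: 55.7
```

Run:
```python
from h import *
need(box(-31,0,105))
for c,(u,v) in (("side",(320,200)),("top",(300,225))):
    p,X=cloud(c)
    cv2.imwrite(f"pics/{c}9.png",cv2.resize(p[v-70:v+70,u-70:u+70],None,fx=4,fy=4,interpolation=cv2.INTER_CUBIC))
    P=camera_params(c)
    for n in ("battery_center","sill"):
        for r in place_of(c,n)[:3]:
            w=(P["T"]@np.r_[r["at"],1])[:3]; print(c,n,round(r["conf"],2),w.round(), "box",((w-F)@BX).round(1),((w-F)@BY).round(1))
```

```text
t 12.65 pos [422.9 -90.2 122.8] tool shift mm [17.7 25.9 -2.6] turn [ 0.014 -0.003  0.004] gap 55.7 F [-1.   1.1 -5.1]
side battery_center 0.86 [ 522. -210.   60.] box 16.4 -139.8
side battery_center 0.82 [421. -91.  95.] box -58.5 -3.1
side sill 0.66 [481. -78.  20.] box 2.5 -2.9
top battery_center 0.72 [ 520. -204.   60.] box 16.0 -133.8
top sill 0.55 [475. -76.  26.] box -3.0 0.1
```

View pics/side9.png

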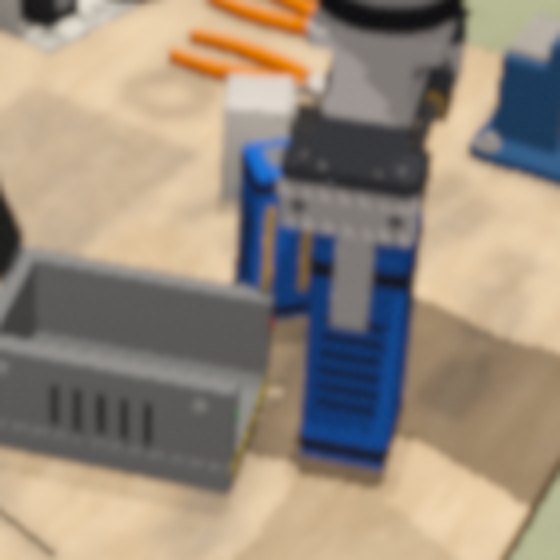

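View pics/top9.png

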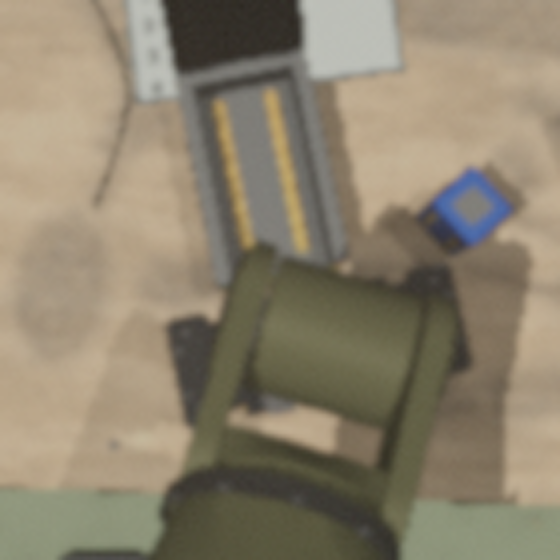

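The pack is level and about 30 mm short of the sill. Bring it forward and lower it.

play_rows(
  motion=[0.014,-0.003,0.004,0.003,0.006,-0.0015,0.5,0,0,0,0.004,0.007,-0.001,0.5,0,0,0,0.003,0.006,0,0.5,0,0,0,0,0,0,0.5,0,0,0,0,0,0,0.5],
)

```text
clock: 13.45
eef_pos: [442.8, -84.3, 111.5]
eef_rot: [0.025, 1.57, -1.349]
wrist_force: [0.1, -0.1, -4.1]
finger_gap: 55.4
```

Run:
```python
from h import *
need(box(-31,0,105))
p,X=cloud("side"); u,v=320,215
cv2.imwrite(f"pics/side10.png",cv2.resize(p[v-50:v+50,u-50:u+50],None,fx=6,fy=6,interpolation=cv2.INTER_CUBIC))
# box walls tops
k=(X[...,2]>74)&(X[...,2]<88); 
Q=X[k]; x=(Q-F)@BX; y=(Q-F)@BY; s=(x>-8)&(x<170)&(abs(y)<60); x,y=x[s],y[s]
L=y>30; Rr=y<-30
for n,m in (("L",L),("R",Rr)):
    print(n,m.sum(),"x",np.percentile(x[m],[1,3,97,99]).round(1),"y",np.percentile(y[m],[2,50,98]).round(1))
    for x0 in range(0,140,28):
        mm=m&(x>x0)&(x<x0+28); print("   ",x0,mm.sum(),y[mm].mean().round(1) if mm.sum() else "")
r=[r for r in masks_of("side","battery_center")]
for q in r[:3]:
    W=X[q["region"]]; W=W[~np.isnan(W[:,0])]; a=(W-F)@BX; b=(W-F)@BY
    print(q["conf"],"batt x",np.percentile(a,[1,5,50,95,99]).round(),"y",np.percentile(b,[5,50,95]).round(),"z",np.percentile(W[:,2],[2,98]).round())
```

```text
t 13.45 pos [442.8 -84.3 111.5] tool shift mm [ 6.5  5.1 -1.2] turn [-0.004  0.    -0.   ] gap 55.4 F [ 0.1 -0.1 -4.1]
L 399 x [  1.9   4.5 155.  157.6] y [34.8 46.6 51.7]
    0 72 45.4
    28 67 45.6
    56 72 45.9
    84 64 46.2
    112 64 46.4
R 332 x [  3.6   5.8 150.8 154.7] y [-48.5 -38.9 -33.7]
    0 61 -40.0
    28 65 -39.9
    56 58 -40.0
    84 57 -39.9
    112 56 -40.0
0.72 batt x [-63. -63. -44. -12.   3.] y [-19.  25.  29.] z [ 14. 161.]
0.48 batt x [-18. -12.  26.  44.  45.] y [-136. -113.   26.] z [ 20. 211.]
```

View pics/side10.png

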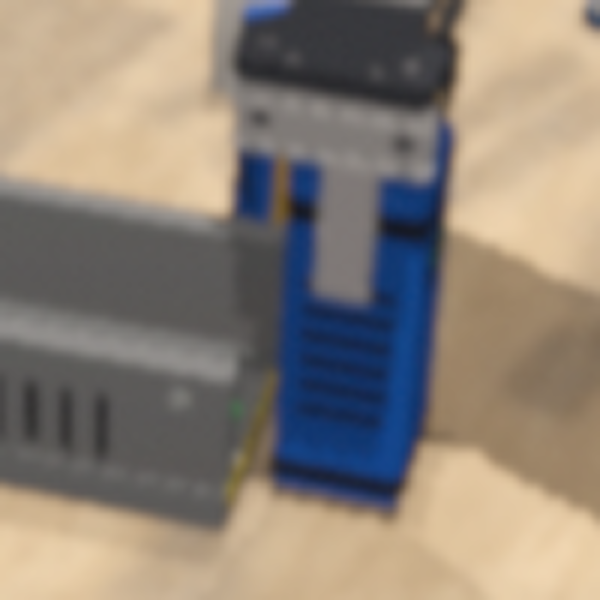

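The pack is upright, centred, and about 12 mm short of the sill. I'll advance 5 mm and set it down.

play_rows(
  motion=[-0.004,0,0,0.002,0.004,-0.002,0.5,0,0,0,0.003,0.001,0,0.5,0,0,0,0.003,0,0,0.5,0,0,0,0,0,0,0.5],
)

```text
clock: 13.95
eef_pos: [447.5, -81.2, 103.2]
eef_rot: [0.777, 1.57, -0.593]
wrist_force: [0.9, -0.1, -5.7]
finger_gap: 56.0
```

Run:
```python
from h import *
need(box(-31,1.5,103))
```

```text
t 13.95 pos [447.5 -81.2 103.2] tool shift mm [ 0.2 -0.1 -0.6] turn [ 0.     0.001 -0.001] gap 56.0 F [ 0.9 -0.1 -5.7]
```

play_rows(
  motion=[0,0,0,0.001,0,0,0.5,0,0,0,0.001,0,0,0.5,0,0,0,0,0,0,0.5],
)

```text
clock: 14.25
eef_pos: [448.1, -81.5, 103.1]
eef_rot: [1.01, 1.568, -0.361]
wrist_force: [0.6, -0.6, -5.1]
finger_gap: 55.6
```

play_rows(
  motion=[0,0,0,0.002,0,0,0.5,0,0,0,0.002,0,0,0.5,0,0,0,0,0,0,0.5],
)

```text
clock: 14.55
eef_pos: [449.5, -81.9, 103.1]
eef_rot: [1.136, 1.564, -0.235]
wrist_force: [0.5, 0.7, -5.5]
finger_gap: 55.8
```

play_rows(
  motion=[0,0,0,0.004,-0.002,0,0.5,0,0,0,0,0,0,0.5],
)

```text
clock: 14.75
eef_pos: [450.1, -82.5, 103.0]
eef_rot: [1.207, 1.556, -0.164]
wrist_force: [0.2, -0.4, -6.4]
finger_gap: 55.8
```

Run:
```python
from h import *
need(box(-31,1.5,103))
p,X=cloud("side"); u,v=320,215
cv2.imwrite(f"pics/side11.png",cv2.resize(p[v-50:v+50,u-50:u+50],None,fx=6,fy=6,interpolation=cv2.INTER_CUBIC))
```

```text
t 14.75 pos [450.1 -82.5 103. ] tool shift mm [-0.1 -2.4 -2.4] turn [-0.001  0.005 -0.014] gap 55.8 F [ 0.2 -0.4 -6.4]
```

View pics/side11.png

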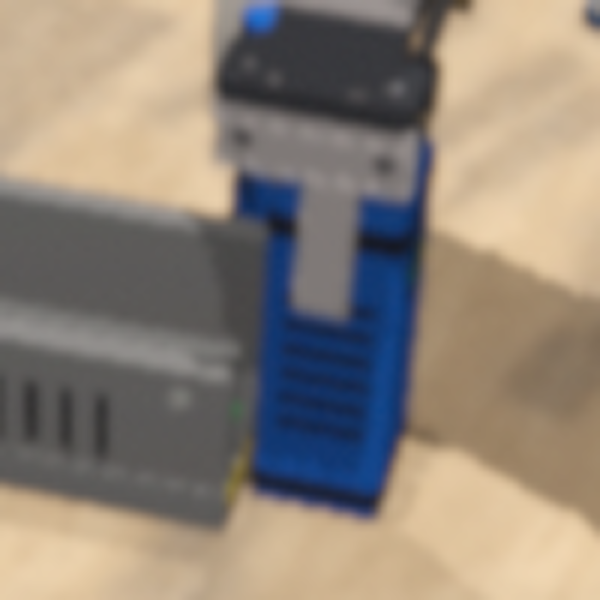

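play_rows(
  motion=[0,0.005,-0.014,0.001,-0.001,-0.002,0.5,0,0,0,0,0,0,0.5],
)

```text
clock: 15.0
eef_pos: [449.9, -81.4, 102.5]
eef_rot: [0.679, 1.568, -0.693]
wrist_force: [-1.4, 2.4, 1.5]
finger_gap: 55.3
```

Run:
```python
from h import *
need(box(-31,1.5,103)); print(read_state()["effort"].round(2),read_state()["moment"].round(2))
```

```text
t 15.0 pos [449.9 -81.4 102.5] tool shift mm [-0.5 -2.4 -1.2] turn [-0.001  0.002 -0.002] gap 55.3 F [-1.4  2.4  1.5]
[ -0.74 -42.46 -30.84  -0.56  -0.62   0.1 ] [0.7  0.27 0.07]
```

Force has gone positive (+1.5 N), so the pack is on the bench. I'll release it gently, then rise.

play_rows(
  motion=[0,0,0,0,0,0,0.1,0,0,0,0,0,0,-0.2,0,0,0,0,0,0,-0.5,0,0,0,0,0,0,-0.7,0,0,0,-0.02,0,0,-0.7,0,0,0,-0.04,0,0,-0.7,0,0,0,-0.04,-0.01,0,-0.7,0,0,0,-0.03,-0.04,0,-0.7,0,0,0,0,-0.04,0,-0.2,0,0,0,0,-0.02,0,0.5,0,0,0,0,0,0,1],
  newtons=10,
)

```text
clock: 16.1
eef_pos: [337.5, -102.6, 235.0]
eef_rot: [-1.57, 1.567, -2.941]
wrist_force: [0.9, 1.1, 0.3]
finger_gap: 59.2
```

Run:
```python
from h import *
need(box(-100,1,130))
for c,(u,v) in (("side",(310,200)),("top",(300,225))):
    p,X=cloud(c)
    cv2.imwrite(f"pics/{c}12.png",cv2.resize(p[v-70:v+70,u-70:u+70],None,fx=4,fy=4,interpolation=cv2.INTER_CUBIC))
    P=camera_params(c)
    for n in ("battery_center","sill"):
        for r in place_of(c,n)[:3]:
            w=(P["T"]@np.r_[r["at"],1])[:3]; print(c,n,round(r["conf"],2),w.round(), "box",((w-F)@BX).round(1),((w-F)@BY).round(1))
    for q in masks_of(c,"battery_center")[:3]:
        W=X[q["region"]]; W=W[~np.isnan(W[:,0])]; 
        if np.median(W[:,1])<-150: continue
        T=W[abs(W[:,2]-150)<7]; r=cv2.minAreaRect(T[:,:2].astype(np.float32)); w=np.r_[r[0],0]
        print(c,"top rect",r,"box",(w-F)@BX,(w-F)@BY,len(T))
```

```text
t 16.1 pos [ 337.5 -102.6  235. ] tool shift mm [104.9  43.4   0.9] turn [0.    0.    0.004] gap 59.2 F [0.9 1.1 0.3]
side battery_center 0.89 [ 520. -209.   59.] box 14.5 -138.2
side battery_center 0.73 [451. -86.  75.] box -28.5 -4.0
side sill 0.64 [482. -73.  22.] box 4.8 1.9
side sill 0.61 [566. 250.  -1.] box 151.2 302.1
side top rect ((447.50555419921875, -81.67005157470703), (52.51062774658203, 58.82710266113281), 12.261073112487793) box -31.01305249105743 0.5012830972010123 414
top battery_center 0.82 [ 518. -205.   59.] box 13.6 -134.7
top sill 0.83 [475. -75.  24.] box -3.0 1.5
top sill 0.16 [700. -31. 258.] box 226.1 -0.0
top top rect ((445.1732177734375, -83.56379699707031), (52.36056137084961, 56.2220458984375), 11.503933906555176) box -33.675126606004454 -0.8913497812981797 402
```

View pics/side12.png

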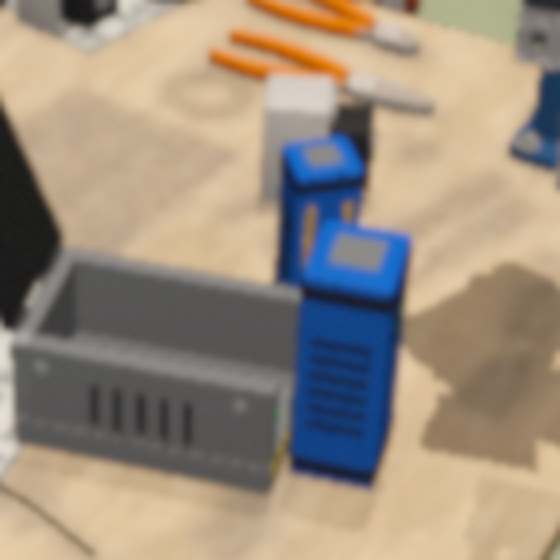

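View pics/top12.png

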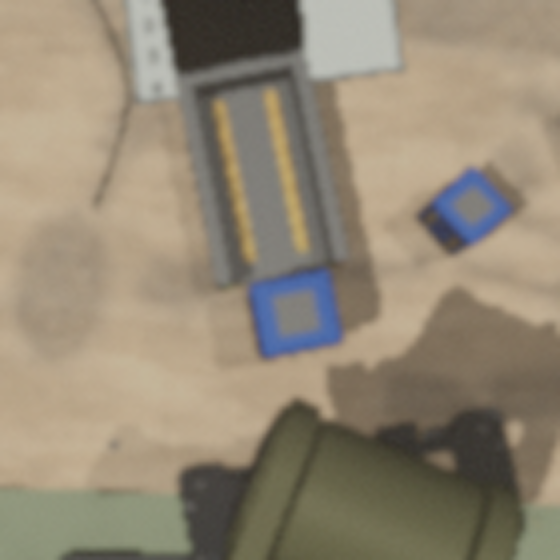

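The pack stands released at the sill: box x≈-32 mm, y≈0, yaw about 11.9° against the box's 11.5°. Next, lower the shut fingers behind it for a high push.

play_rows(
  motion=[0,0,0,0.025,0.01,0,1,0,0,0,0.035,0.012,0,1,0,0,0,0.03,0.012,0.001,1,0,0,0,0.012,0.008,0,1,0,0,0,0,0,0,1,0,0,0,0,0,0,1],
  newtons=20,
)

```text
clock: 17.1
eef_pos: [382.7, -93.9, 128.1]
eef_rot: [-1.795, 1.564, 3.121]
wrist_force: [-0.8, 0.4, -0.0]
finger_gap: 0.3
```

Run:
```python
from h import *
need(box(-66,0.5,127))
```

```text
t 17.1 pos [382.7 -93.9 128.1] tool shift mm [ 0.9 31.   1. ] turn [ 0.004 -0.002  0.007] gap 0.3 F [-0.8  0.4 -0. ]
```

play_rows(
  motion=[0.004,-0.002,0.007,0,0.012,0.001,1,0,0,0,0,0.012,0,1,0,0,0,0,0.01,0,1,0,0,0,0,0.01,0,1,0,0,0,0,0.01,0,1,0,0,0,0,0,0,1],
)

```text
clock: 17.7
eef_pos: [441.9, -83.7, 131.2]
eef_rot: [1.042, 1.565, -0.33]
wrist_force: [-0.1, 0.1, 0.0]
finger_gap: 0.8
```

Run:
```python
from h import *
need(box(0,0.5,127))
p,X=cloud("side"); u,v=310,200
cv2.imwrite(f"pics/side13.png",cv2.resize(p[v-70:v+70,u-70:u+70],None,fx=4,fy=4,interpolation=cv2.INTER_CUBIC))
```

```text
t 17.7 pos [441.9 -83.7 131.2] tool shift mm [ 4.4 36.9 -0.9] turn [-0.001  0.003 -0.005] gap 0.8 F [-0.1  0.1  0. ]
```

View pics/side13.png

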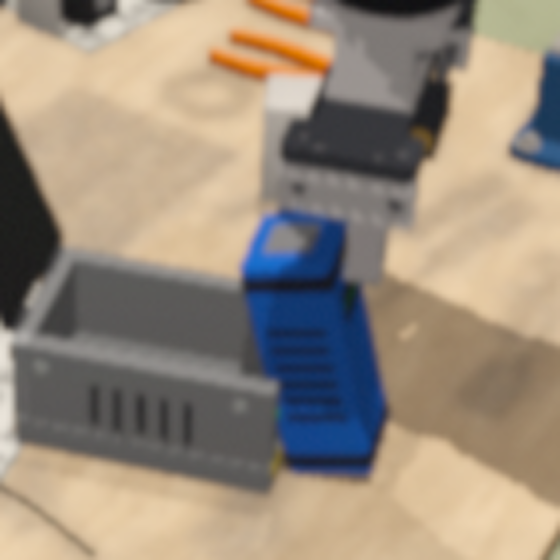

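The pack is tipping straight over the sill, top at (295,245). Keep pushing.

play_rows(
  motion=[0,0,0,0.001,0.01,0,1,0,0,0,0.001,0.01,0,1,0,0,0,0,0.01,0,1,0,0,0,0,0.01,0,1,0,0,0,0,0,0,1],
)

```text
clock: 18.25
eef_pos: [483.8, -75.1, 129.0]
eef_rot: [1.036, 1.565, -0.336]
wrist_force: [0.5, 1.1, -0.4]
finger_gap: 0.2
```

Run:
```python
from h import *
need(box(0,0.5,127))
p,X=cloud("side"); u,v=310,200
cv2.imwrite(f"pics/side14.png",cv2.resize(p[v-70:v+70,u-70:u+70],None,fx=4,fy=4,interpolation=cv2.INTER_CUBIC))
```

```text
t 18.25 pos [483.8 -75.1 129. ] tool shift mm [ 1.9 -5.8 -0.8] turn [-0.001  0.003 -0.005] gap 0.2 F [ 0.5  1.1 -0.4]
```

View pics/side14.png

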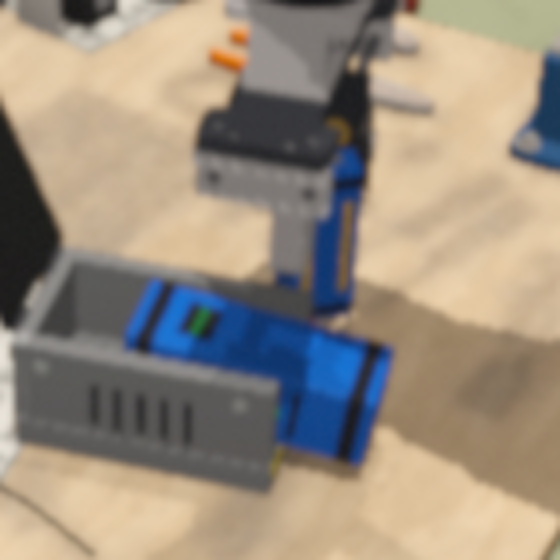

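The pack lies in the bay with its foot end at about (370,400), protruding. I'll retreat and measure it.

play_rows(
  motion=[0,0,0,-0.01,-0.03,0,1,0,0,0,0,-0.04,0,1,0,0,0,0,-0.04,0,1,0,0,0,0,-0.025,0,1,0,0,0,0,0,0,1],
)

```text
clock: 18.8
eef_pos: [345.4, -102.0, 137.3]
eef_rot: [0.916, 1.567, -0.455]
wrist_force: [0.0, 0.2, 0.5]
finger_gap: 0.1
```

```bash
cat > chk.py <<'E'
from h import *
import sys
n=sys.argv[1]
for c,(u,v) in (("side",(300,200)),("top",(300,215))):
    p,X=cloud(c)
    cv2.imwrite(f"pics/{c}{n}.png",cv2.resize(p[v-70:v+70,u-70:u+70],None,fx=4,fy=4,interpolation=cv2.INTER_CUBIC))
    P=camera_params(c)
    for q in masks_of(c,"battery_center")[:3]:
        W=X[q["region"]]; W=W[~np.isnan(W[:,0])]
        if np.median(W[:,1])<-150: continue
        a=(W-F)@BX;b=(W-F)@BY
        T=W[(W[:,2]>66)&(W[:,2]<84)]; r=cv2.minAreaRect(T[:,:2].astype(np.float32)); w=np.r_[r[0],0]
        print(c,round(q["conf"],2),"x",np.percentile(a,[1,3,97,99]).round(1),"y",np.percentile(b,[2,98]).round(1),"z",np.percentile(W[:,2],[5,50,98]).round(1),"rect",np.round(r[1],1),round(r[2],1),"box",((w-F)@BX).round(1),((w-F)@BY).round(1))
        if len(T)>20:
            A=np.c_[(T-F)@BX,(T-F)@BY,np.ones(len(T))]; print("  top plane slopes",np.linalg.lstsq(A,T[:,2],rcond=None)[0].round(3))
    for r in place_of(c,"battery_center")[:3]:
        w=(P["T"]@np.r_[r["at"],1])[:3]
        if w[1]>-150: print(c,"place",round(r["conf"],2),w.round(),"box",((w-F)@BX).round(1),((w-F)@BY).round(1))
    for r in place_of(c,"lid_tab")[:1]: print(c,"tab",r["conf"],(P["T"]@np.r_[r["at"],1])[:3].round())
E
python3 - <<'E'
from h import *
need(box(-85,0.5,42))
E
python3 chk.py 15
```

```text
t 18.8 pos [ 345.4 -102.   137.3] tool shift mm [95.4 49.9  0.2] turn [ 0.     0.002 -0.003] gap 0.1 F [0.  0.2 0.5]
side 0.81 x [-47.9 -47.6  93.5  98.2] y [-24.5  30.4] z [35.7 74.7 78.9] rect [150.   75.7] 9.8 box 26.5 4.8
  top plane slopes [ 1.4000e-02 -1.1000e-02  7.4875e+01]
side tab 0.61 [700. -28. 253.]
top 0.89 x [-48.9 -46.1  91.9  95. ] y [-27.1  25.9] z [70.8 74.6 79.4] rect [148.2  56.3] 11.2 box 23.5 -0.9
  top plane slopes [-2.0000e-03 -7.0000e-03  7.4619e+01]
top tab 0.69 [696. -26. 255.]
```

View pics/top15.png

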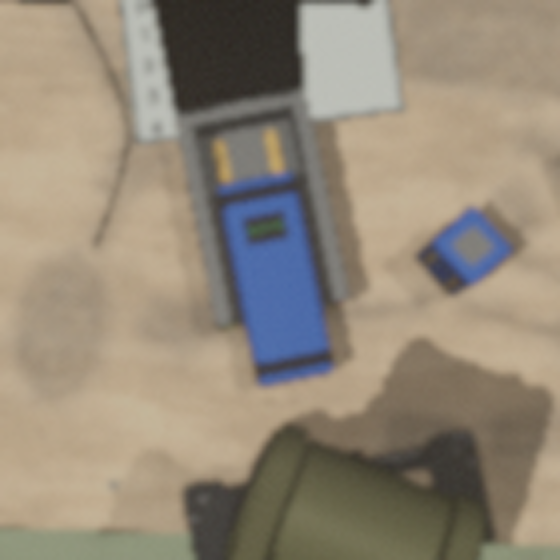

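View pics/side15.png

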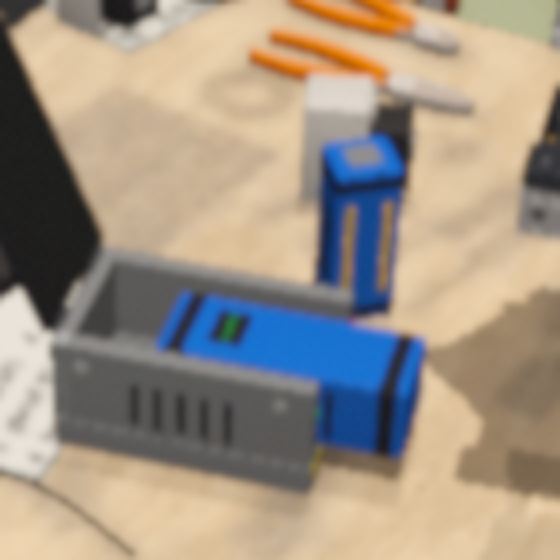

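The pack lies flat and straight, contacts down with the green mark up. Its centre is at box x≈25, so it needs about 47 mm more. I'll lower the shut fingers and push on the foot end.

play_rows(
  motion=[0,0,0,0.03,0.008,0,1,0,0,0,0.035,0.01,0,1,0,0,0,0.028,0.01,0,1,0,0,0,0,0.008,0,1,0,0,0,0,0,0,1,0,0,0,0,0,0,1],
)

```text
clock: 19.8
eef_pos: [387.1, -94.2, 43.0]
eef_rot: [0.934, 1.565, -0.432]
wrist_force: [0.6, 0.4, -0.4]
finger_gap: 0.6
```

Run:
```python
from h import *
need(box(-12,0,42))
```

```text
t 19.8 pos [387.1 -94.2  43. ] tool shift mm [ 1.4 80.7  0.6] turn [ 0.004  0.003 -0.004] gap 0.6 F [ 0.6  0.4 -0.4]
```

play_rows(
  motion=[0.004,0.003,-0.004,0,0.015,0,1,0,0,0,0,0.012,0,1,0,0,0,0,0.01,0,1,0,0,0,0,0.01,0,1,0,0,0,0,0.01,0,1,0,0,0,0,0.006,0,1,0,0,0,0,0.003,0,1,0,0,0,0,0,0,1],
)

```text
clock: 20.6
eef_pos: [455.4, -80.8, 47.3]
eef_rot: [0.72, 1.568, -0.65]
wrist_force: [-0.5, -1.2, 0.5]
finger_gap: 0.5
```

```bash
python3 - <<'E'
from h import *
need(box(-12,0,42))
E
python3 chk.py 16
```

```text
t 20.6 pos [455.4 -80.8  47.3] tool shift mm [ 5.3 11.1 -0.2] turn [ 0.001  0.002 -0.002] gap 0.5 F [-0.5 -1.2  0.5]
side 0.66 x [-11.9 -11.5 131.4 134.9] y [-25.5  29.1] z [43.3 75.  78.6] rect [152.1  75. ] 4.9 box 61.9 -1.2
  top plane slopes [ 7.0000e-03 -4.0000e-03  7.4715e+01]
side place 0.8 [542. -62.  48.] box 65.0 0.9
side tab 0.9 [700. -30. 254.]
top 0.6 x [ 34.6  39.5 131.3 133.9] y [-28.4  26.2] z [70.2 74.4 79.2] rect [105.2  56.2] 11.0 box 82.7 -1.3
  top plane slopes [-8.0000e-03  4.0000e-03  7.5199e+01]
top place 0.8 [540. -67.  52.] box 62.6 -3.0
top tab 0.89 [700. -29. 257.]
```

View pics/side16.png

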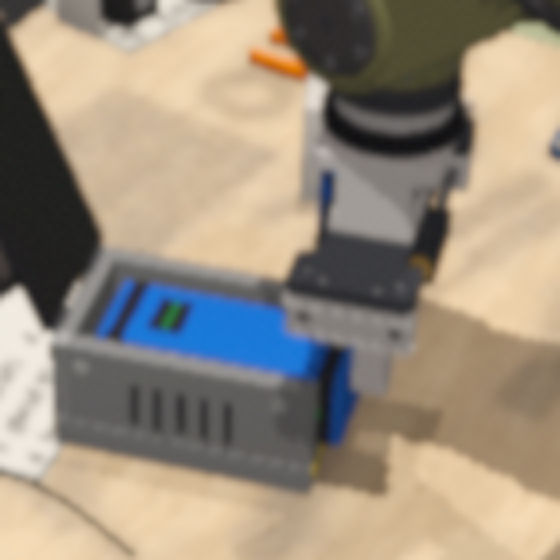

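The pack is still about 10 mm short. Keep pushing in small steps until it stops against the back wall.

play_rows(
  motion=[0,0,0,0.003,0.005,0,1,0,0,0,0.001,0.005,0,1,0,0,0,0,0.004,0,1],
)

```text
clock: 21.3
eef_pos: [464.0, -78.9, 43.1]
eef_rot: [-1.549, 1.56, -2.919]
wrist_force: [-55.4, -15.1, 44.2]
finger_gap: 0.1
```

play_rows(
  motion=[0,0,0,0,0.004,0,1],
)

```text
clock: 21.4
eef_pos: [463.6, -78.8, 43.0]
eef_rot: [-1.632, 1.548, -3.002]
wrist_force: [-44.6, -12.0, 39.5]
finger_gap: 0.5
```

It's firmly stopped (about 55 N), so I'll back off and check.

play_rows(
  motion=[0,0,0,-0.001,-0.01,0,1,0,0,0,0,-0.03,0,1,0,0,0,0,-0.04,0,1,0,0,0,-0.03,-0.03,0,1,0,0,0,-0.03,0,0,1,0,0,0,-0.03,0,0,1,0,0,0,0,0,0,1],
)

```text
clock: 22.1
eef_pos: [352.8, -101.2, 138.7]
eef_rot: [-1.653, 1.546, -3.024]
wrist_force: [-0.3, -1.5, -0.8]
finger_gap: 0.3
```

```bash
python3 - <<'E'
from h import *
need(box(-12,0,42))
E
python3 chk.py 17
python3 - <<'E'
from h import *
for c in ("side","top"):
    P=camera_params(c);p,X=cloud(c); cv2.imwrite(f"pics/{c}18.png",p)
    for n in ("bottle","speaker","contactor"):
        for r in place_of(c,n)[:1]: print(c,n,r["conf"],(P["T"]@np.r_[r["at"],1])[:3].round())
    # bay back wall: depth/colour profile along bay centre line
    hsv=cv2.cvtColor(p,cv2.COLOR_BGR2HSV); x=(X-F)@BX;y=(X-F)@BY
    b=(hsv[...,0]>100)&(hsv[...,0]<125)&(hsv[...,1]>150)&(abs(y)<26)&(x>-30)&(x<170)&(X[...,2]>60)
    print(c,"blue x",np.percentile(x[b],[1,99]).round(1))
    w=(abs(y)<45)&(x>100)&(x<170)&(X[...,2]>77.5)&(X[...,2]<90)
    print(c,"back wall top x",np.percentile(x[w&(abs(y)<30)],[3,50,97]).round(1),w.sum())
E
```

```text
t 22.1 pos [ 352.8 -101.2  138.7] tool shift mm [ 93.8 118.    0.4] turn [ 0.    -0.002  0.025] gap 0.3 F [-0.3 -1.5 -0.8]
side 0.78 x [ -3.3  -2.9 140.4 144.3] y [-27.4  32.6] z [49.  75.1 79.2] rect [151.6  80.3] 10.7 box 72.1 2.4
  top plane slopes [4.00e-03 1.60e-02 7.49e+01]
side place 0.72 [550. -62.  47.] box 73.5 -0.3
side tab 0.7 [701. -31. 255.]
top 0.64 x [ -6.3  -4.7 137.5 140.9] y [-28.9  26.3] z [64.5 74.6 78.8] rect [150.   56.2] 11.1 box 68.6 -1.8
  top plane slopes [2.000e-03 0.000e+00 7.443e+01]
top place 0.66 [546. -63.  50.] box 69.0 -0.3
top tab 0.82 [698. -28. 257.]
side bottle 0.87 [566. 252.  -1.]
side contactor 0.87 [ 579. -328.   -3.]
side blue x [ -2.7 143.9]
side back wall top x [106.8 150.4 157.8] 267
top bottle 0.79 [561. 254.  -3.]
top contactor 0.73 [ 573. -330.    1.]Traceback (most recent call last):
  File "<stdin>", line 9, in <module>
    return _quantile_unchecked(
        a, q, axis, out, overwrite_input, method, keepdims, weights)
    return _ureduce(a,
                    func=_quantile_ureduce_func,
    ...<5 lines>...
                    overwrite_input=overwrite_input,
                    method=method)
    r = func(a, **kwargs)
    result = _quantile(arr,
                       quantiles=q,
    ...<2 lines>...
                       out=out,
                       weights=wgt)
    slices_having_nans = np.isnan(arr[-1, ...])
                                  ~~~^^^^^^^^^
IndexError: index -1 is out of bounds for axis 0 with size 0
```

View pics/top17.png

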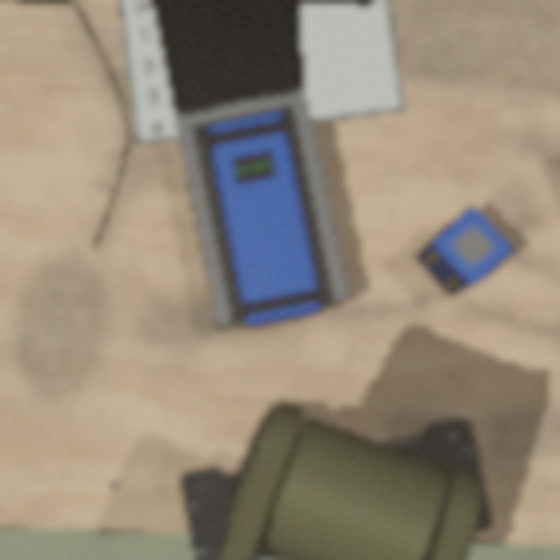

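View pics/side17.png

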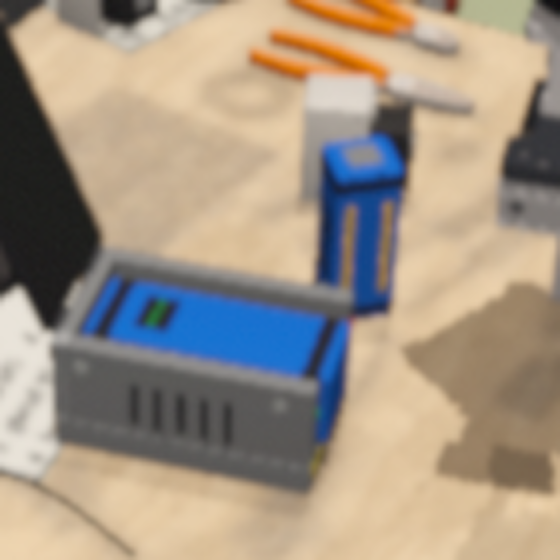

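The pack fills the bay right up to the back wall (top crop ≈(245,120)), with its foot end slightly proud at ≈(285,310). The lid is open. I'll part the fingers, let everything settle and hand in.

play_rows(
  motion=[0,0,0,-0.02,0,0,0,0,0,0,0,0,0,0,0,0,0,0,0,0,0,0,0,0,0,0,0,0,0,0,0,0,0,0,0],
)

```text
clock: 23.4
eef_pos: [351.4, -100.3, 154.6]
eef_rot: [-1.765, 1.539, -3.135]
wrist_force: [-0.6, -0.0, 0.6]
finger_gap: 37.2
```

Run:
```python
from cell import *
s=read_state(); print(s["clock"],s["wrist_force"],s["finger_gap"]); print(sign_off())
```

```text
23.4 [-0.6193055  -0.00783149  0.59611747] 37.20298921819015
the job is handed in; nothing more can be done
None
```

The pack is on charge, lying on its contacts in the bay and home against the back wall. I handed the job in at 23.4 s, and no verdict is reported.

**What I did:** I pinched the lid's grip, swung the lid past its balance point and let it fall to its stop. I stood the larger blue pack upright against the middle of the sill and released it. Then I tipped it in with a high push and pushed it back until it stopped hard, at about 55 N along the push.

**Last checks:**

| Check | Result |
|---|---|
| Pack centre along the bay | 68.6 to 73.5 mm behind the box front, depending on camera and method (home is 71) |
| Pack centre across the bay | within about 2.5 mm of the middle |
| Pack attitude | flat, green-marked face up |
| Lid | grip at about 255 mm height, so the lid is open at about 1.93 rad |
| Bottle and contactor | where they started, within measuring error |
| Robot | clear of everything, wrist force about 0 |

**Failed or disagreed:**
- **Loudspeaker:** the networks did not report it in the last pictures. I did not check it separately, but the arm never went near it.
- **Back wall:** the last script crashed on the top picture before measuring the wall. The home position rests on the hard stop, the pictures and the centre measurements.
- **Push force:** the wrist also read about 44 N upward during the final push. I took it as friction on the pack's end and did not look into it further.
- **Contacts:** I never measured the brass strips in the bay. I worked out the contact side from the pack's dimensions; a brass strip did show on the box-facing side while I was placing it.

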